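Lay up the printmaker's inking caddy

ROBOT

A 7-joint arm with a two-finger parallel gripper is mounted at the origin on the work surface. World frame = base frame: x ahead of the robot, y to its left, z up, the work surface at z = 0. Lengths are in m, angles in degrees, forces in N, time in s.
With the tool pointing down it reaches from about 0.425 to 0.875 m from the base axis. Payload 4.7 kg.
Tool frame: the origin (TCP) lies midway between the tips of the shut fingers; the grasp point (between the pads) lies 19 mm behind it; z points along the fingers, y is the line along which they close (so a half turn about z gives the same grasp; the last joint's range is limited). The gripper opens to 87 mm and grips with 3 to 60 N. Pads are 19 mm wide; open, the fingers measure 117 mm over their backs; the gripper's body (75 mm by 190 mm) begins 51 mm behind the grasp point.
Start: joints at [-65.655, 18.392, -4.016, 83.108, 1.295, 78.541, -3.26], TCP at [0.26, 0.596, 0.223] pointing down, gripper open.
Joint ranges: [-163.93, 163.93], [-17.29, 119.83], [-79.2, 71.16], [3.27, 140.29], [-89.18, 269.18], [5.43, 117.66], [-154.24, 154.24]. Speed limits (degrees/s): [147.25, 147.25, 180, 180, 180, 180, 180].

INTERFACE

Orientations are given as [roll, pitch, yaw] about the fixed x, y, z axes, in that order (R = Rz(yaw) Ry(pitch) Rx(roll)).
In Python, from cell import env, viewer, boxes_of, masks_of gives the robot as it stands. The module is installed in compiled form; this text tells all that it offers.
- The arm moves only by the tool apply_moves, never from a script. Its argument "moves" is a list of rows, each a list of 7 numbers: the shift along the tool's x, y, z scaled (see below), then the turn, a rotation vector about the tool's x, y, z scaled (see below), then the opening, from 0 (shut) to 1 (fully open). A call has 1 to 20 rows; each row is the pose to reach, as a shift and turn from the pose commanded when the call began, along the tool's axes at that moment; what a row does not reach only later rows make up. The controller multiplies each number of a shift by 0.2 m and each number of a turn by 1.5 rad. A row lasts 1/10 s, in which the tool goes at most 50 mm and 8.59 degrees, less where a joint would pass 70% of its speed; a pose out of reach is approached as far as the arm can. A call with a number of a shift or a turn outside -1 to 1 is refused whole. A call with a gripper value outside its range is refused whole. The fingers move at their own pace and stop on an object; "grip_force" is the grip in N (left out, the last holds). Time passes only in rows, so rows that repeat a pose let the fingers close. It gives the time, the measured TCP pose, the force, the opening and the grip force at its end, in the units of the state.
- env.get_obs(): the state, without advancing time (a new reading comes with each control period).
- viewer.read_camera(name): name is "scene" or "side" or "wrist"; returns the picture (420x560x3 uint8, red, green, blue); there is no depth.
- viewer.get_calibration(name): a dict with "fov_y" (degrees; the focal length in pixels is half the picture's height over the tangent of half this angle, whatever the lens; pixels are square), "cx", "cy" (the principal point, pixels), "position" and "orientation" of the camera in the world. Camera axes: x right, y up, looking along -z (the intrinsics and any distortion apply to the point x, -y, -z); pixel columns grow to the right and rows downward; lengths in m; the calibration is good to about 2 mm. A picture is of the moment at which its call begins: read the wrist's pose just before it. get_calibration takes no time and is no camera call; for the wrist camera it gives the pose at the moment of the call.
- env.sign_off(): hands the job in; it is judged then, once.
Trained networks look in the newest picture that a camera, given by its name, has taken for a name from the list of things; names that differ only in an ending like _2 or _b are one class to them, and where a whole thing is asked for, a point or a joint stands for the part that bears it (a point fixed in the world has none). Each returns a list of dicts, best first, with "conf" (0 to 1); they miss things now and then, are a little off and sometimes report something else, mostly with a low value. They report only what shows in the picture. A call takes as long as a camera call.
- boxes_of(camera, target): "location" ([column, row] in pixels, amid what is visible of it).
- masks_of(camera, target): "pixels" (420x560 bool, what is visible of it) and "location" ([column, row] in pixels, amid what is visible of it).
The state is a dict: "time_s": time; "qpos": joint angles; "joint_velocities": joint speeds; "effort": joint torques, N m; "tool_pos": TCP position; "tool_rot": TCP orientation; "force": force on the tool from outside, world axes, zero at the start; "wrist_torque": the same for the moment, N m; "grip_width": finger opening in m; "grasp_force": force on a finger pad.
Only numpy, scipy, OpenCV 4.12 (cv2) and the standard library are available. Lean on these libraries where they do the work, as an engineer would, in place of code of your own. Each camera call takes 0.05 s, during which the arm holds its last target. There are 200 camera calls.

TASK

Fill the low wooden caddy for the next plate: the low ink tin with the knob goes into the round bay, the round-footed ink dabber upright into the square bay, and the long oilstone flat into the long bay, lying along it, with the cork-soled wooden block then set squarely on top of the stone, lengthwise along it and cork side down. Leave the tall tin without a knob, the square-footed hand stamp and the short stub of stone standing where they are.

Things in the scene. Friction and masses are not known exactly. Their poses are not given: they have to be found in the camera images.
- ink_tin: Origin at the centre of its underside, z up. Low round steel tin: 62 mm across, 40 mm high to the flat lid, in the middle of which stands a round knob 18 mm across and 24 mm high (top at 64 mm). About 250 g. Can be picked by the knob. It goes into the round bay.
- dabber: Origin at the centre of its underside, z up. Ink dabber, standing upright, 90 mm high: round dark foot 58 mm across and 26 mm high, turned wooden handle above, 22 mm across at the waist (40 to 52 mm up) and 34 mm across at the bulb (64 to 80 mm up). About 200 g. It goes into the square bay.
- stone: Origin at the centre of its underside, z up. Long grey oilstone, plain block 110 mm long (its x) by 45 mm wide (its y) by 34 mm high, about 370 g, lying flat. It goes into the long bay.
- block: Origin at the centre of its underside, z up. Rubbing block of pale wood with a 10 mm cork sole underneath, 80 mm long (its x) by 45 mm wide (its y) by 32 mm high, about 90 g. It goes on top of the stone after the stone is in the long bay, lengthwise along it.
- tall_tin: Origin at the centre of its underside, z up. Look-alike to leave: round steel tin 62 mm across and 72 mm high, flat lid without a knob.
- stamp: Origin at the centre of its underside, z up. Look-alike to leave: hand stamp with the same wooden handle as the dabber, 90 mm high, but with a square dark foot 56 x 56 mm, 26 mm high.
- stub: Origin at the centre of its underside, z up. Look-alike to leave: broken stub of the same grey stone, only 62 mm long (its x) by 45 mm wide (its y) by 34 mm high.
- round_bay: Round pale wooden ring fixed in the caddy: opening 82 mm across, ring 5 mm thick, 8 mm high. Origin at the centre of the opening on the caddy floor (8 mm above the table), where the underside of the tin must come. The caddy is a fixed shallow wooden tray 170 x 310 mm holding the three bays side by side 97 mm apart, in any order; its outer rim is 16 mm above the table.
- square_bay: Square pale wooden frame fixed in the caddy: opening 80 x 80 mm, walls 4 mm thick, 8 mm high. Origin at the centre of the opening on the caddy floor (8 mm above the table).
- long_bay: Oblong pale wooden frame fixed in the caddy: opening 132 mm (its x) by 68 mm (its y), walls 4 mm thick, 8 mm high. Origin at the centre of the opening on the caddy floor (8 mm above the table); its long x axis runs across the caddy's short side, roughly away from the robot.

How it is judged (in metres and radians):
At the end, for the whole second after the job is handed in: On their bays' floors, centred: tin in round to 14 mm, dabber in square to 17, stone in long to 18 and 20 degrees; block on the stone, cork down, to 15 mm and 20 degrees. All upright to 7 degrees, at rest. Look-alikes upright, within 30 mm of their starts (horizontal distance between ink_tin and round_bay below 0.014 m and z of ink_tin in the frame of round_bay between -0.005 and 0.005 m and horizontal distance between dabber and square_bay below 0.017 m and z of dabber in the frame of square_bay between -0.005 and 0.005 m and horizontal distance between stone and long_bay below 0.018 m and z of stone in the frame of long_bay between -0.005 and 0.005 m and angle between the x axis of stone and the x axis of long_bay, either way round below 0.35 rad and horizontal distance between block and stone below 0.015 m and z of block in the frame of stone between 0.029 and 0.039 m and angle between the x axis of block and the x axis of stone, either way round below 0.35 rad and angle between each of ink_tin, dabber, stone, block, tall_tin, stamp, stub's own z axis and vertical below 0.12 rad and linear speed of each of ink_tin, dabber, stone, block below 0.01 m/s and distance of each of tall_tin, stamp, stub from where it was at the start of the episode below 0.03 m); the robot touches nothing.
It fails at once if a look-alike (tall tin, stamp or stub) was moved more than 30 mm from where it stood (distance of any of tall_tin, stamp, stub from where it was at the start of the episode above 0.03 m).
It also fails if it takes over 109 s, if anything falls off the work surface, if the arm or the gripper's body presses on something with over 40 N, if the wrist force passes 120 N, or if a joint passes its speed limit or range.

## Working session

There is one attempt and no reset: what is moved stays moved. The work goes in short steps, Python scripts to look and compute and a tool call to move; the robot and the scene stay as the last step left them, time stands still between calls to the robot, and variables do not carry over. Pictures are saved under pics/ and viewed, at most 14 in all, crops included, and the job is handed in when it is done.

Besides the shell and the picture viewer there is one more tool, called after ">>>" as a command line: name --pt "numbers of a row" for each row, then --argument value for the rest. apply_moves: Moves the arm, as the interface text tells. Shifts and turns lie within -1 to 1; 1 stands for 0.2 m of shift or 1.5 rad of turn. Its arguments: {"type":"object","properties":{"moves":{"type":"array","items":{"type":"array","items":{"type":"number","minimum":-1,"maximum":1}}},"grip_force":{"type":"number"}},"required":["moves"]}

```bash
mkdir -p pics
python3 - <<'E'
from cell import env, viewer, boxes_of, masks_of
import cv2, numpy as np
o=env.get_obs(); print({k:np.round(v,3) for k,v in o.items()})
for c in ["scene","side","wrist"]:
    im=viewer.read_camera(c); cv2.imwrite(f"pics/{c}0.png",im[:,:,::-1]); k=viewer.get_calibration(c);print(c,k)
    for t in "ink_tin dabber stone block tall_tin stamp stub round_bay square_bay long_bay".split():
        print(t,[(np.round(d["location"]).astype(int).tolist(),round(d["conf"],2)) for d in boxes_of(c,t)[:3]])
E
```

```text
{'time_s': np.float64(0.0), 'qpos': array([-65.654,  18.439,  -4.018,  83.176,   1.295,  78.542,  -3.261]), 'joint_velocities': array([ 0.096, -0.051, -0.076, -0.039,  0.055, -0.002, -0.028]), 'effort': array([ 1.0000e-03, -4.9129e+01, -4.0300e-01, -3.1253e+01, -6.4000e-02,
        4.4000e-02,  0.0000e+00]), 'tool_pos': array([0.259, 0.595, 0.221]), 'tool_rot': array([-1.79888e+02,  5.00000e-03,  1.56465e+02]), 'force': array([-0.075,  0.861, -0.425]), 'wrist_torque': array([-0.045,  0.013, -0.014]), 'grasp_force': np.float64(0.0), 'grip_width': np.float64(0.087)}
scene {'fov_y': 44.71663292378152, 'cx': 274.9796447652876, 'cy': 211.82747416924258, 'position': array([1.09490799, 0.51775364, 0.78294873]), 'orientation': array([ 44.47745169,   0.38538266, 132.56897373])}
ink_tin [([353, 208], 0.85)]
dabber [([412, 254], 0.9)]
stone [([196, 222], 0.64), ([214, 136], 0.62)]
block [([403, 301], 0.91)]
tall_tin [([262, 152], 0.78)]
stamp [([157, 149], 0.63)]
stub [([304, 188], 0.74)]
round_bay [([259, 153], 0.59), ([204, 223], 0.58)]
square_bay [([278, 238], 0.61)]
long_bay [([242, 246], 0.61)]
side {'fov_y': 49.68986259260197, 'cx': 279.1439731327487, 'cy': 205.05978277760394, 'position': array([ 0.16430083, -0.80430401,  0.59192676]), 'orientation': array([ 58.43871883,   0.29168182, -24.05700201])}
ink_tin [([228, 199], 0.78)]
dabber [([216, 167], 0.73)]
stone [([308, 305], 0.81)]
block [([244, 160], 0.63)]
tall_tin [([269, 252], 0.87)]
stamp [([387, 305], 0.74)]
stub [([244, 221], 0.89)]
round_bay [([346, 241], 0.62)]
square_bay [([302, 186], 0.85)]
long_bay [([332, 218], 0.91)]
wrist {'fov_y': 65.5789188253241, 'cx': 281.28945089398275, 'cy': 210.01563141965883, 'position': array([0.20082797, 0.62119955, 0.38397551]), 'orientation': array([-1.39166005e+01, -6.62744107e-03,  6.65320298e+01])}
ink_tin []
dabber []
stone []
block []
tall_tin []
stamp []
stub []
round_bay []
square_bay []
long_bay []
```

View pics/scene0.png

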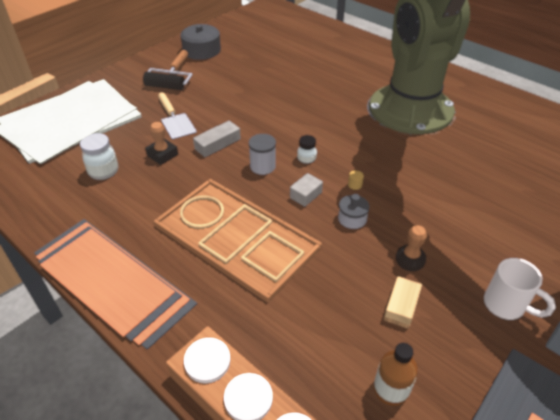

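View pics/side0.png

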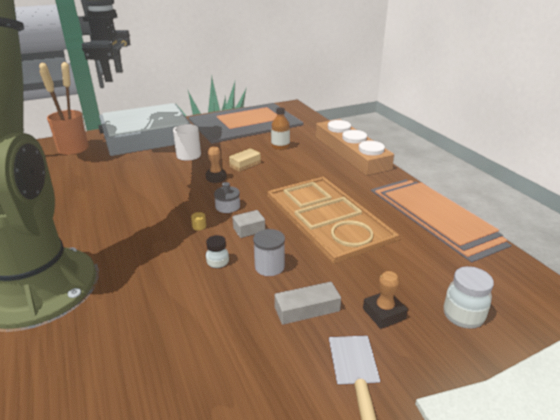

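```bash
cat > h.py <<'E'
import numpy as np, cv2
from scipy.spatial.transform import Rotation as R
from cell import env, viewer, boxes_of, masks_of
def ray(k,uv):
    f=210/np.tan(np.radians(k["fov_y"]/2)); uv=np.atleast_2d(uv).astype(float)
    d=np.c_[(uv[:,0]-k["cx"])/f,-(uv[:,1]-k["cy"])/f,-np.ones(len(uv))]
    return d@R.from_euler("xyz",k["orientation"],degrees=True).as_matrix().T
def atz(k,uv,z):
    d=ray(k,uv); p=k["position"]; return p+d*((z-p[2])/d[:,2])[:,None]
def proj(k,P):
    f=210/np.tan(np.radians(k["fov_y"]/2)); q=(np.atleast_2d(P)-k["position"])@R.from_euler("xyz",k["orientation"],degrees=True).as_matrix()
    return np.c_[k["cx"]+f*q[:,0]/-q[:,2],k["cy"]-f*q[:,1]/-q[:,2]]
def fit(k,mask,shape,x0,yaw=True):
    """match a prism's projected hull (shape: Nx3 local pts) to mask; returns x,y,yawdeg, iou"""
    from scipy.optimize import minimize
    def c(x):
        a=x[2]; M=np.array([[np.cos(a),-np.sin(a),0],[np.sin(a),np.cos(a),0],[0,0,1]])
        P=shape@M.T+[x[0],x[1],0]; h=cv2.convexHull(proj(k,P).astype(np.float32))
        im=np.zeros((1680,2240),np.uint8); cv2.fillConvexPoly(im,np.round(h*64+24).astype(np.int32),1,shift=4)
        im=cv2.resize(im.astype(np.float32),(560,420),interpolation=cv2.INTER_AREA)
        return -np.minimum(im,mask).sum()/np.maximum(im,mask).sum()
    best=None
    for a in (np.radians(np.arange(0,180,30)) if yaw is True else [yaw]):
        s=np.array([[x0[0],x0[1],a]]+[[x0[0]+.015,x0[1],a],[x0[0],x0[1]+.015,a],[x0[0],x0[1],a+.3]])
        r=minimize(c,s[0],method="Nelder-Mead",options=dict(initial_simplex=s,maxiter=90,xatol=2e-4,fatol=1e-4))
        if best is None or r.fun<best.fun: best=r
    return best.x[0],best.x[1],np.degrees(best.x[2])%180,-best.fun
def box(l,w,h): return np.array([[x*l/2,y*w/2,z] for x in(-1,1) for y in(-1,1) for z in(0,h)])
def rel(target,yaw=None):
    """move numbers from commanded(~measured) pose to TCP target, tool down with given yaw"""
    o=env.get_obs(); T=R.from_euler("xyz",o["tool_rot"],degrees=True)
    s=T.inv().apply(np.array(target)-o["tool_pos"])/.2
    t=np.zeros(3)
    if yaw is not None: t=(T.inv()*R.from_euler("xyz",[180,0,yaw],degrees=True)).as_rotvec()/1.5
    return np.round(s,4),np.round(t,4)
E
python3 - <<'E'
from h import *
ks={c:viewer.get_calibration(c) for c in("scene","side")}
px=dict(stone=((217,138),(308,303),.017),stub=((306,189),(249,223),.017),tin=((353,210),(228,199),.025),dab=((411,247),(216,165),.045),block=((404,302),(245,159),.016),tall=((262,154),(269,252),.036),stamp=((160,143),(387,298),.045),round=((203,211),(351,233),.014),long=((236,233),(328,211),.014),square=((274,256),(307,193),.014))
for n,(a,b,z) in px.items(): print(n,*[np.round(atz(ks[c],p,z)[0,:2],3) for c,p in (("scene",a),("side",b))])
# caddy rim corners z=.016
print(np.round(atz(ks["scene"],[(210,182),(156,222),(267,298),(319,240)],.016),3))
print(np.round(atz(ks["side"],[(327,180),(268,206),(331,258),(395,235)],.016),3))
for c in("scene","side"): viewer.read_camera(c)
for n,s in (("stone",box(.11,.045,.034)),("block",box(.08,.045,.032)),("long_bay",box(.14,.076,.008)+[0,0,.008])):
  for c in("scene","side"):
    for d in masks_of(c,n)[:2]:
      l=d["location"]; x0=atz(ks[c],l,.017)[0]; print(n,c,d["conf"],np.round(fit(ks[c],d["pixels"].astype(np.float32),s,x0),3))
E
```

```text
stone [ 0.453 -0.272] [ 0.454 -0.276]
stub [0.447 0.008] [0.449 0.009]
tin [0.437 0.127] [0.436 0.117]
dab [0.46  0.278] [0.454 0.269]
block [0.555 0.329] [0.558 0.328]
tall [ 0.441 -0.131] [ 0.439 -0.132]
stamp [ 0.579 -0.328] [ 0.569 -0.347]
round [ 0.643 -0.111] [ 0.642 -0.118]
long [ 0.64  -0.015] [ 0.64  -0.017]
square [0.632 0.083] [0.633 0.08 ]
[[ 0.573 -0.166  0.016]
 [ 0.731 -0.158  0.016]
 [ 0.714  0.141  0.016]
 [ 0.543  0.123  0.016]]
[[ 0.712  0.117  0.016]
 [ 0.518  0.06   0.016]
 [ 0.556 -0.179  0.016]
 [ 0.723 -0.166  0.016]]
stone scene 0.91 [  0.451  -0.275 175.602   0.891]
stone side 0.68 [  0.453  -0.274 172.786   0.931]
stone side 0.18 [ 0.565  0.328 39.308  0.68 ]
block scene 0.56 [ 0.557  0.326 18.479  0.961]
block side 0.89 [ 0.556  0.322 21.904  0.925]
long_bay scene 0.97 [ 0.638 -0.019  3.127  0.301]
long_bay scene 0.17 [ 0.629  0.059 34.112  0.137]
long_bay side 0.91 [ 0.637 -0.021  2.608  0.348]
```

>>> apply_moves --pt "-0.92 -0.88 -0.25 0 0 0.77 1" --pt "-0.92 -0.88 -0.25 0 0 0.77 1" --pt "-0.92 -0.88 -0.25 0 0 0.77 1" --pt "-0.92 -0.88 -0.25 0 0 0.77 1" --pt "-0.92 -0.88 -0.25 0 0 0.77 1" --pt "-0.92 -0.88 -0.25 0 0 0.77 1" --pt "-0.92 -0.88 -0.25 0 0 0.77 1" --pt "-0.92 -0.88 -0.25 0 0 0.77 1" --pt "-0.92 -0.88 -0.25 0 0 0.77 1"

```text
time_s: 2.95
tool_pos: [0.3581, 0.361, 0.2729]
tool_rot: [180.0, -0.0, 90.3]
force: [0.2, 0.3, 0.4]
grip_width: 0.0869
grasp_force: 0.0
```

>>> apply_moves --pt "-0.95 0.8 0 0 0 0.93 1" --pt "-0.95 0.8 0 0 0 0.93 1" --pt "-0.95 0.8 0 0 0 0.93 1" --pt "-0.95 0.8 0 0 0 0.93 1" --pt "-0.95 0.8 0 0 0 0.93 1" --pt "-0.95 0.8 0 0 0 0.93 1" --pt "-0.95 0.8 0 0 0 0.93 1" --pt "-0.95 0.8 0 0 0 0.93 1" --pt "-0.95 0.8 0 0 0 0.93 1" --pt "-0.95 0.8 0 0 0 0.93 1"

```text
time_s: 3.95
tool_pos: [0.5189, 0.172, 0.2725]
tool_rot: [180.0, 0.0, 10.3]
force: [-0.2, 0.7, 0.2]
grip_width: 0.0868
grasp_force: 0.0
```

Run:
```python
from h import *
print(env.get_obs()["qpos"],rel([.56,-.02,.3],3))
```

```text
[-42.4521028    4.38406014  22.72086817  94.37096238  -1.70376933
  81.59433984 -99.22820624] (array([ 0.0301,  0.9815, -0.1374]), array([0.0001, 0.0001, 0.0851]))
```

>>> apply_moves --pt "0.03 0.98 -0.14 0 0 0.085 1" --pt "0.03 0.98 -0.14 0 0 0.085 1" --pt "0.03 0.98 -0.14 0 0 0.085 1" --pt "0.03 0.98 -0.14 0 0 0.085 1" --pt "0.03 0.98 -0.14 0 0 0.085 1" --pt "0.03 0.98 -0.14 0 0 0.085 1"

```text
time_s: 4.55
tool_pos: [0.5602, -0.021, 0.3007]
tool_rot: [-180.0, -0.0, 3.0]
force: [-0.1, 1.2, -0.7]
grip_width: 0.0868
grasp_force: 0.0
```

Run:
```python
from h import *
k=viewer.get_calibration("wrist"); im=viewer.read_camera("wrist"); cv2.imwrite("pics/w1.png",im[:,:,::-1])
for n in("round_bay","long_bay","square_bay"):
  for d in masks_of("wrist",n)[:1]:
    m=d["pixels"].astype(np.uint8); r,c=np.nonzero(m); P=atz(k,np.c_[c,r],.016)[:,:2]
    h=cv2.convexHull(P.astype(np.float32)); q=cv2.minAreaRect(h*1000)
    print(n,round(d["conf"],2),d["location"],q)
print(rel([.453,-.2,.25],-6), rel([.453,-.275,.1],-6))
```

```text
round_bay 0.65 [385.8, 121.4] ((643.0403442382812, -116.18321990966797), (90.52537536621094, 89.93498229980469), 4.796953201293945)
long_bay 0.56 [257.0, 108.6] ((636.5927124023438, -19.867610931396484), (139.2459716796875, 75.44338989257812), 3.748309850692749)
square_bay 0.83 [181.9, 117.6] ((630.2747192382812, 76.46250915527344), (86.91949462890625, 89.58612060546875), 4.166448593139648)
(array([-0.5861,  0.8801,  0.2506]), array([-0.0003,  0.0005,  0.1082])) (array([-0.6072,  1.2549,  1.0004]), array([-0.0003,  0.0005,  0.1082]))
```

View pics/w1.png

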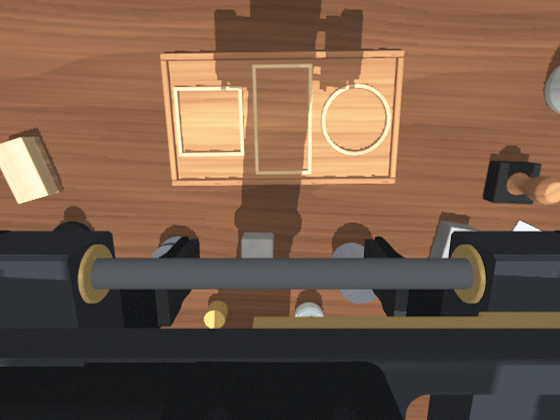

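>>> apply_moves --pt "-0.59 0.96 0.25 0 0 0.108 1" --pt "-0.59 0.96 0.25 0 0 0.108 1" --pt "-0.59 0.96 0.25 0 0 0.108 1" --pt "-0.59 0.96 0.25 0 0 0.108 1" --pt "-0.59 0.96 0.25 0 0 0.108 1" --pt "-0.59 0.96 0.25 0 0 0.108 1"

```text
time_s: 5.35
tool_pos: [0.4496, -0.2214, 0.2499]
tool_rot: [180.0, 0.1, -6.5]
force: [0.3, -0.4, -0.4]
grip_width: 0.0874
grasp_force: 0.0
```

Run:
```python
from h import *
print(rel([.452,-.2745,.12],-6)[0],rel([.452,-.2745,.01],-6))
k=viewer.get_calibration("side"); k2=viewer.get_calibration("scene")
print(atz(k2,(395,390),.03),atz(k2,(403,352),.1))
```

```text
[0.043  0.2623 0.6497] (array([0.0437, 0.2623, 1.1997]), array([ 0.0001,  0.0008, -0.0064]))
[[0.71257159 0.41015054 0.03      ]] [[0.69064372 0.39640094 0.1       ]]
```

>>> apply_moves --pt "0.04 0.26 0 0 0 -0.006 1" --pt "0.04 0.26 0 0 0 -0.006 1" --pt "0.04 0.26 0.5 0 0 -0.006 1" --pt "0.04 0.26 0.98 0 0 -0.006 1" --pt "0.04 0.26 0.98 0 0 -0.006 1" --pt "0.04 0.26 0.98 0 0 -0.006 1" --pt "0.04 0.26 0.98 0 0 -0.006 1"

```text
time_s: 6.05
tool_pos: [0.4508, -0.2661, 0.0488]
tool_rot: [-179.8, 0.7, -5.5]
force: [-1.9, -0.6, -0.4]
grip_width: 0.087
grasp_force: 0.0
```

Run:
```python
from h import *
print(rel([.452,-.2745,.010],-6),env.get_obs()["tool_pos"])
im=viewer.read_camera("wrist"); cv2.imwrite("pics/w2.png",im[:,:,::-1])
k=viewer.get_calibration("wrist")
d=masks_of("wrist","stone")
if d: print(d[0]["conf"],fit(k,d[0]["pixels"].astype(np.float32),box(.11,.045,.034),(.452,-.2745),np.radians(174)))
```

```text
(array([0.0124, 0.0416, 0.1935]), array([-0.0018,  0.0084,  0.0053])) [ 0.4508099  -0.2661225   0.04875891]
0.88 (np.float64(0.4547842598925119), np.float64(-0.27680622976477975), np.float64(173.57375433753296), np.float64(0.7650994658470154))
```

View pics/w2.png

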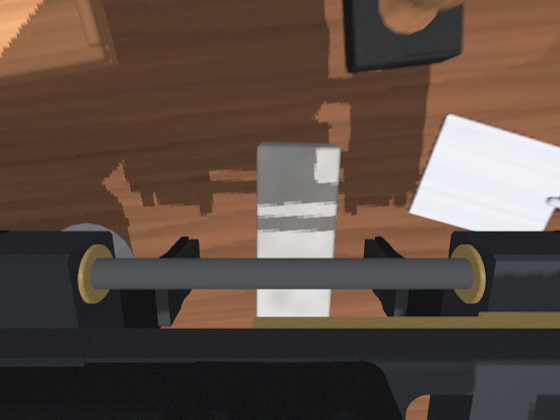

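>>> apply_moves --pt "0.01 0.02 0.1 0 0 0 1" --pt "0.01 0.02 0.19 0 0 0 1" --pt "0.01 0.02 0.19 0 0 0 1" --pt "0.01 0.02 0.19 0 0 0 1" --grip_force 30

```text
time_s: 6.55
tool_pos: [0.4584, -0.275, 0.019]
tool_rot: [180.0, -0.2, -5.7]
force: [0.4, 0.3, 0.0]
grip_width: 0.0869
grasp_force: 0.0
```

>>> apply_moves --pt "-0.02 0 0.045 0 0 0 1" --pt "-0.02 0 0.045 0 0 0 1" --pt "-0.02 0 0.045 0 0 0 0" --pt "-0.02 0 0.045 0 0 0 0" --pt "-0.02 0 0.045 0 0 0 0" --pt "-0.02 0 0.045 0 0 0 0" --pt "-0.02 0 0.045 0 0 0 0" --pt "-0.02 0 0.045 0 0 0 0" --grip_force 30

```text
time_s: 7.35
tool_pos: [0.4525, -0.2742, 0.0076]
tool_rot: [-180.0, -0.0, -5.7]
force: [0.4, -0.3, 0.2]
grip_width: 0.0466
grasp_force: 0.0
```

>>> apply_moves --pt "0 0 0 0 0 0 0" --pt "0 0 0 0 0 0 0" --pt "0 0 0 0 0 0 0"

```text
time_s: 7.65
tool_pos: [0.4525, -0.2741, 0.0075]
tool_rot: [-180.0, -0.0, -5.7]
force: [0.1, -0.4, -0.3]
grip_width: 0.0448
grasp_force: 29.9
```

Run:
```python
from h import *
o=env.get_obs();print(o["tool_pos"],o["grip_width"],o["grasp_force"],rel([.55,-.15,.13],3.8),rel([.637,-.02,.13],3.8))
```

```text
[ 0.45245702 -0.27412181  0.00754668] 0.04484976731508872 29.88402519375086 (array([ 0.4236, -0.6661, -0.6122]), array([-1.000e-04, -0.000e+00, -1.107e-01])) (array([ 0.7917, -1.3562, -0.6121]), array([-1.000e-04, -0.000e+00, -1.107e-01]))
```

>>> apply_moves --pt "0 0 -0.2 0 0 0 0" --pt "0 0 -0.45 0 0 0 0" --pt "0 0 -0.65 0 0 0 0" --pt "0.25 -0.3 -0.65 0 0 -0.11 0" --pt "0.6 -0.6 -0.65 0 0 -0.11 0" --pt "0.8 -0.8 -0.65 0 0 -0.11 0" --pt "0.8 -0.95 -0.65 0 0 -0.11 0" --pt "0.8 -0.95 -0.65 0 0 -0.11 0"

```text
time_s: 8.45
tool_pos: [0.6309, -0.0995, 0.1363]
tool_rot: [-180.0, 0.1, 3.7]
force: [0.3, -0.6, -3.6]
grip_width: 0.0447
grasp_force: 29.9
```

Run:
```python
from h import *
o=env.get_obs();print(o["tool_pos"],o["grip_width"],o["grasp_force"],rel([.637,-.02,.1],3.8))
```

```text
[ 0.63092445 -0.09949437  0.13631915] 0.044691138128126244 29.883303232491016 (array([ 0.0564, -0.3946,  0.1815]), array([-0.0001,  0.0013, -0.001 ]))
```

>>> apply_moves --pt "0.05 -0.2 0 0 0 0 0" --pt "0.05 -0.4 0 0 0 0 0" --pt "0.05 -0.4 0.2 0 0 0 0" --pt "0.05 -0.4 0.4 0 0 0 0" --pt "0.05 -0.4 0.5 0 0 0 0" --pt "0.05 -0.4 0.5 0 0 0 0" --pt "0.05 -0.4 0.5 0 0 0 0"

```text
time_s: 9.15
tool_pos: [0.6351, -0.0208, 0.0373]
tool_rot: [180.0, 0.1, 3.7]
force: [0.8, -0.7, -2.6]
grip_width: 0.0447
grasp_force: 29.9
```

>>> apply_moves --pt "0.01 0 0.05 0 0 0 0" --pt "0.01 0 0.1 0 0 0 0" --pt "0.01 0 0.105 0 0 0 0" --pt "0.01 0 0.105 0 0 0 0"

```text
time_s: 9.55
tool_pos: [0.6371, -0.0204, 0.0164]
tool_rot: [-180.0, 0.0, 3.7]
force: [-1.2, -0.1, -4.4]
grip_width: 0.045
grasp_force: 29.9
```

Release with a modest opening (~60 mm), then rise.

>>> apply_moves --pt "0 0 0.005 0 0 0 0" --pt "0 0 0.005 0 0 0 0.68" --pt "0 0 0.005 0 0 0 0.68" --pt "0 0 0.005 0 0 0 0.68" --pt "0 0 -0.2 0 0 0 0.68" --pt "0 0 -0.45 0 0 0 1" --pt "0 0 -0.7 0 0 0 1" --pt "0 0 -0.95 0 0 0 1" --pt "0 0 -0.95 0 0 0 1"

```text
time_s: 10.45
tool_pos: [0.6419, -0.0215, 0.2157]
tool_rot: [-180.0, -0.9, 3.7]
force: [0.9, -0.3, 0.4]
grip_width: 0.0824
grasp_force: 0.0
```

Run:
```python
from h import *
k=viewer.get_calibration("scene"); im=viewer.read_camera("scene"); cv2.imwrite("pics/s1.png",cv2.resize(im[150:340,130:450,::-1],None,fx=2,fy=2))
for d in masks_of("scene","stone")[:1]: print(d["conf"],fit(k,d["pixels"].astype(np.float32),box(.11,.045,.034)+[0,0,.008],(.637,-.02),np.radians(4)))
o=env.get_obs();print(o["tool_pos"],o["grip_width"],rel([.59,.15,.2],20),rel([.5565,.325,.2],20))
```

```text
0.55 (np.float64(0.6370651296000898), np.float64(-0.021162305732735247), np.float64(4.132069615200083), np.float64(0.9453195333480835))
[ 0.63832443 -0.02057743  0.20862384] 0.08503923627641871 (array([-0.1856, -0.8668,  0.0429]), array([-0.    , -0.0027, -0.1892])) (array([-0.2957, -1.7509,  0.043 ]), array([-0.    , -0.0027, -0.1892]))
```

View pics/s1.png

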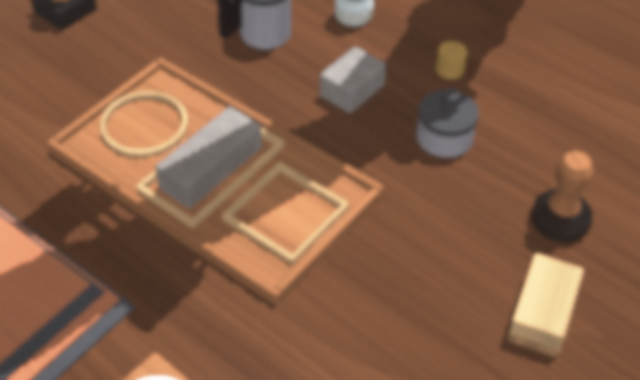

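>>> apply_moves --pt "-0.16 -0.88 0.04 0 0 -0.19 1" --pt "-0.16 -0.88 0.04 0 0 -0.19 1" --pt "-0.16 -0.88 0.04 0 0 -0.19 1" --pt "-0.16 -0.88 0.04 0 0 -0.19 1" --pt "-0.16 -0.88 0.04 0 0 -0.19 1"

```text
time_s: 11.05
tool_pos: [0.5907, 0.1604, 0.1958]
tool_rot: [-179.8, 0.2, 20.7]
force: [-0.1, 0.1, -0.4]
grip_width: 0.0869
grasp_force: 0.0
```

Run:
```python
from h import *
k=viewer.get_calibration("wrist"); im=viewer.read_camera("wrist")
for d in masks_of("wrist","block")[:1]: print(d["conf"],d["location"],fit(k,d["pixels"].astype(np.float32),box(.08,.045,.032),(.5565,.325),np.radians(20)))
print(rel([.5565,.325,.13],20))
```

```text
0.7 [142.0, 252.1] (np.float64(0.5565), np.float64(0.325), np.float64(20.0), np.float64(0.0))
(array([ 0.1265, -0.8678,  0.333 ]), array([0.0004, 0.002 , 0.0021]))
```

>>> apply_moves --pt "0.12 -0.87 0.33 0 0 0 1" --pt "0.12 -0.87 0.33 0 0 0 1" --pt "0.12 -0.87 0.33 0 0 0 1" --pt "0.12 -0.87 0.33 0 0 0 1" --pt "0.12 -0.87 0.33 0 0 0 1" --pt "0.12 -0.87 0.33 0 0 0 1"

```text
time_s: 11.75
tool_pos: [0.5569, 0.3231, 0.1312]
tool_rot: [179.9, 0.1, 20.0]
force: [0.3, -1.1, 0.4]
grip_width: 0.0868
grasp_force: 0.0
```

Run:
```python
from h import *
k=viewer.get_calibration("wrist"); im=viewer.read_camera("wrist"); cv2.imwrite("pics/w3.png",im[:,:,::-1])
for d in masks_of("wrist","block")[:1]: print(d["conf"],d["location"],fit(k,d["pixels"].astype(np.float32),box(.08,.045,.032),(.5565,.325),np.radians(20)))
print(rel([.5565,.325,.008],20))
```

```text
0.68 [276.9, 207.2] (np.float64(0.5551450572664287), np.float64(0.3249394579740974), np.float64(18.746232246372013), np.float64(0.9735399484634399))
(array([-0.003 , -0.0213,  0.6235]), array([ 0.0013, -0.0002, -0.0021]))
```

View pics/w3.png

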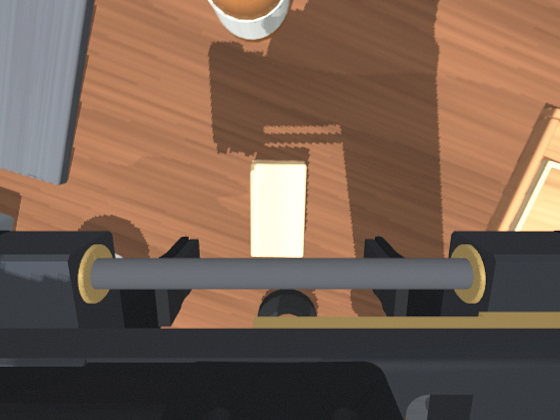

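>>> apply_moves --pt "-0.01 -0.01 0.25 0 0 0.01 1" --pt "-0.01 -0.01 0.45 0 0 0.01 1" --pt "-0.01 -0.01 0.6 0 0 0.01 1" --pt "-0.01 -0.01 0.6 0 0 0.01 1" --pt "-0.01 -0.01 0.6 0 0 0.01 1" --pt "-0.01 -0.01 0.61 0 0 0.01 0" --pt "-0.01 -0.01 0.61 0 0 0.01 0" --pt "-0.01 -0.01 0.61 0 0 0.01 0" --pt "-0.01 -0.01 0.61 0 0 0.01 0" --pt "-0.01 -0.01 0.61 0 0 0.01 0" --pt "-0.01 -0.01 0.61 0 0 0.01 0" --pt "-0.01 -0.01 0.61 0 0 0.01 0" --pt "-0.01 -0.01 0.61 0 0 0.01 0" --pt "-0.01 -0.01 0.61 0 0 0.01 0" --grip_force 20

```text
time_s: 13.25
tool_pos: [0.5542, 0.3261, 0.0107]
tool_rot: [-180.0, -0.0, 19.2]
force: [-1.5, 1.0, 1.5]
grip_width: 0.0447
grasp_force: 20.0
```

Run:
```python
from h import *
print(env.get_obs()["tool_pos"],rel([.59,.15,.15],4),rel([.637,-.021,.15],4))
```

```text
[0.55415632 0.32606907 0.01070983] (array([-0.1205,  0.8902, -0.6966]), array([-1.000e-04, -0.000e+00,  1.771e-01])) (array([-0.18  ,  1.7749, -0.6967]), array([-1.000e-04, -0.000e+00,  1.771e-01]))
```

>>> apply_moves --pt "0 0 -0.25 0 0 0 0" --pt "0 0 -0.5 0 0 0 0" --pt "0 0 -0.7 0 0 0 0" --pt "-0.05 0.25 -0.7 0 0 0.18 0" --pt "-0.08 0.5 -0.7 0 0 0.18 0" --pt "-0.12 0.75 -0.7 0 0 0.18 0" --pt "-0.12 0.92 -0.7 0 0 0.18 0" --pt "-0.12 0.92 -0.7 0 0 0.18 0"

```text
time_s: 14.05
tool_pos: [0.5936, 0.1356, 0.1509]
tool_rot: [179.8, -0.1, 3.1]
force: [0.5, -0.3, -1.5]
grip_width: 0.045
grasp_force: 20.0
```

Run:
```python
from h import *
print(env.get_obs()["tool_pos"],rel([.637,-.021,.15],4),rel([.637,-.021,.054],4))
```

```text
[0.59363017 0.13555633 0.15091201] (array([0.174 , 0.7934, 0.0078]), array([ 0.0026, -0.0008, -0.0103])) (array([0.1734, 0.7915, 0.4878]), array([ 0.0026, -0.0008, -0.0103]))
```

>>> apply_moves --pt "0.07 0.25 0 0 0 0 0" --pt "0.12 0.5 0 0 0 0 0" --pt "0.17 0.77 0 0 0 0 0" --pt "0.17 0.78 0 0 0 0 0" --pt "0.17 0.78 0.2 0 0 0 0" --pt "0.17 0.78 0.4 0 0 0 0" --pt "0.17 0.78 0.43 0 0 0 0" --pt "0.17 0.78 0.45 0 0 0 0" --pt "0.17 0.78 0.45 0 0 0 0" --pt "0.17 0.78 0.45 0 0 0 0"

```text
time_s: 15.05
tool_pos: [0.6377, -0.0089, 0.0627]
tool_rot: [-180.0, -0.2, 3.8]
force: [-0.1, -0.1, -0.7]
grip_width: 0.0447
grasp_force: 20.0
```

Run:
```python
from h import *
print(env.get_obs()["tool_pos"],rel([.637,-.021,.0535],4))
```

```text
[ 0.63767158 -0.00893295  0.06265828] (array([-0.0075,  0.06  ,  0.0458]), array([-0.0001, -0.0023, -0.0027]))
```

>>> apply_moves --pt "0 0.055 0 0 0 0 0" --pt "0 0.055 0 0 0 0 0" --pt "0 0.055 0.03 0 0 0 0" --pt "0 0.055 0.045 0 0 0 0" --pt "0 0.055 0.045 0 0 0 0"

```text
time_s: 15.55
tool_pos: [0.637, -0.0203, 0.0525]
tool_rot: [-180.0, -0.0, 3.7]
force: [-2.9, -0.6, 6.1]
grip_width: 0.045
grasp_force: 20.0
```

Contact (6 N); release and rise, heading to the dabber.

>>> apply_moves --pt "0 0 0 0 0 0 0.7" --pt "0 0 0 0 0 0 0.7" --pt "0 0 0 0 0 0 0.7" --pt "0 0 -0.2 0 0 0 0.7" --pt "0 0 -0.45 0 0 0 1" --pt "0 0 -0.7 0 0 0 1" --pt "0 0 -0.75 0 0 0 1" --pt "0 0 -0.75 0 0 0 1"

```text
time_s: 16.35
tool_pos: [0.6383, -0.0202, 0.204]
tool_rot: [-180.0, -0.3, 3.7]
force: [-1.0, 0.5, -0.5]
grip_width: 0.0835
grasp_force: 0.0
```

Run:
```python
from h import *
ks={}
for c in("scene","side"):
  k=viewer.get_calibration(c); im=viewer.read_camera(c); 
  if c=="scene":cv2.imwrite("pics/s2.png",cv2.resize(im[150:340,130:450,::-1],None,fx=2,fy=2))
  for n,s,x0,y in (("block",box(.08,.045,.032)+[0,0,.042],(.637,-.02),np.radians(4)),):
    for d in masks_of(c,n)[:1]: print(c,n,d["conf"],np.round(fit(k,d["pixels"].astype(np.float32),s,x0,y),4))
  a=np.linspace(0,2*np.pi,24,endpoint=False)
  cyl=lambda D,z0,z1: np.array([[D/2*np.cos(t),D/2*np.sin(t),z] for t in a for z in(z0,z1)])
  for n,s,x0 in (("ink_tin",cyl(.062,0,.04),(.437,.122)),):
    for d in masks_of(c,n)[:1]: print(c,n,d["conf"],np.round(fit(k,d["pixels"].astype(np.float32),s,x0,0.),4))
  for d in masks_of(c,"dabber")[:1]:
    m=d["pixels"]; r,cc=np.nonzero(m); top=r.min(); 
    # bulb: upper fifth of the mask
    sel=r<top+0.3*(r.max()-top); print(c,"dabber",d["conf"],np.round(atz(k,(cc[sel].mean(),r[sel].mean()),.074),4))
print(rel([.57,.13,.2],4),rel([.457,.273,.2],4))
```

```text
scene block 0.96 [ 0.6407 -0.0207  3.7336  0.9503]
scene dabber 0.65 [[0.4474 0.2753 0.074 ]]
side block 0.68 [ 0.6398 -0.0237  4.3295  0.9184]
side ink_tin 0.87 [0.4362 0.1271 7.7339 0.9008]
(array([-0.2815, -0.7705,  0.0013]), array([ 0.0002,  0.0015, -0.0031])) (array([-0.7987, -1.5208,  0.0023]), array([ 0.0002,  0.0015, -0.0031]))
```

View pics/s2.png

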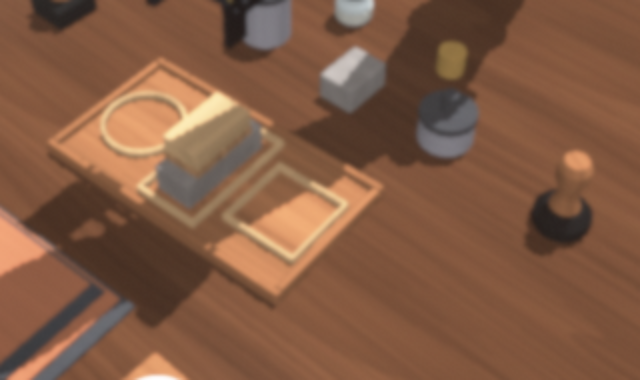

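>>> apply_moves --pt "-0.42 -0.9 0 0 0 -0.3 1" --pt "-0.42 -0.9 0 0 0 -0.3 1" --pt "-0.42 -0.9 0 0 0 -0.3 1" --pt "-0.42 -0.9 0 0 0 -0.3 1" --pt "-0.42 -0.9 0 0 0 -0.3 1" --pt "-0.42 -0.9 0 0 0 -0.3 1"

```text
time_s: 17.35
tool_pos: [0.5406, 0.1553, 0.2013]
tool_rot: [180.0, 0.0, 29.7]
force: [0.9, -1.4, -0.6]
grip_width: 0.0872
grasp_force: 0.0
```

Run:
```python
from h import *
k=viewer.get_calibration("scene"); k2=viewer.get_calibration("side")
print(atz(k,[(417.5,235)],.075),atz(k,(411,257.5),.013),atz(k2,[(214,153)],.075),atz(k2,(217,175),.013))
print("knob",atz(k,(357.5,201),.055),atz(k2,(228,188),.055))
print(rel([.457,.273,.15],30))
```

```text
[[0.45291075 0.28072597 0.075     ]] [[0.45590197 0.2817921  0.013     ]] [[0.45472653 0.28141165 0.075     ]] [[0.4551128  0.27172423 0.013     ]]
knob [[0.43608843 0.13426771 0.055     ]] [[0.43793902 0.1179991  0.055     ]]
(array([-0.0714, -0.7184,  0.2564]), array([ 0.    ,  0.0003, -0.0034]))
```

>>> apply_moves --pt "-0.07 -0.75 0.25 0 0 0 1" --pt "-0.07 -0.75 0.25 0 0 0 1" --pt "-0.07 -0.75 0.25 0 0 0 1" --pt "-0.07 -0.75 0.25 0 0 0 1" --pt "-0.07 -0.75 0.25 0 0 0 1" --pt "-0.07 -0.75 0.25 0 0 0 1"

```text
time_s: 17.95
tool_pos: [0.4572, 0.2753, 0.1519]
tool_rot: [179.9, -0.0, 29.3]
force: [-0.1, 0.4, 0.4]
grip_width: 0.0868
grasp_force: 0.0
```

Run:
```python
from h import *
im=viewer.read_camera("wrist")
k=viewer.get_calibration("wrist"); print(proj(k,[[.454,.279,.09],[.454,.279,.0]]))
a=im; b=viewer.read_camera("scene")[150:350,300:560]; 
cv2.imwrite("pics/w4.png",np.vstack([a[:,:,::-1][100:350],cv2.resize(b,(400,308))[:,:,::-1].copy() if 0 else cv2.copyMakeBorder(cv2.resize(b,(400,308)),0,0,0,160,0)[:,:,::-1]]))
print(rel([.454,.279,.053],30))
```

```text
[[272.22927662 225.89807957]
 [274.61280367 199.61751676]]
(array([-0.0064, -0.0251,  0.4961]), array([ 0.0006, -0.0009, -0.0087]))
```

View pics/w4.png

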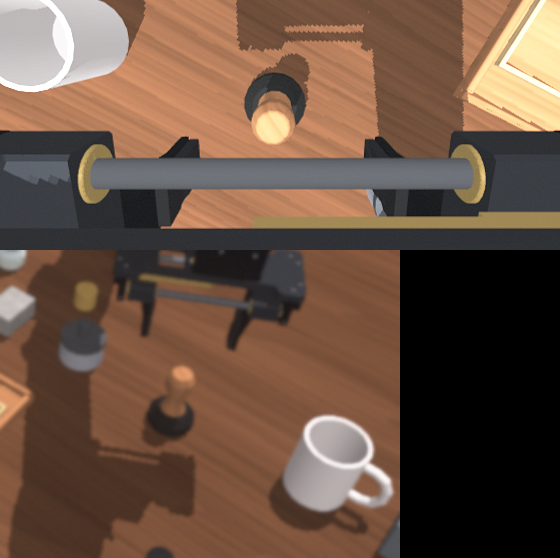

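>>> apply_moves --pt "-0.005 -0.02 0.2 0 0 0 1" --pt "-0.005 -0.02 0.4 0 0 0 1" --pt "-0.005 -0.02 0.48 0 0 0 1" --pt "-0.005 -0.02 0.48 0 0 0 1" --pt "-0.005 -0.02 0.48 0 0 0 0" --pt "-0.005 -0.02 0.48 0 0 0 0" --pt "-0.005 -0.02 0.48 0 0 0 0" --pt "-0.005 -0.02 0.48 0 0 0 0" --pt "-0.005 -0.02 0.48 0 0 0 0" --pt "-0.005 -0.02 0.48 0 0 0 0" --pt "-0.005 -0.02 0.48 0 0 0 0" --pt "-0.005 -0.02 0.48 0 0 0 0" --pt "-0.005 -0.02 0.48 0 0 0 0" --pt "-0.005 -0.02 0.48 0 0 0 0" --grip_force 20

```text
time_s: 19.45
tool_pos: [0.4525, 0.2805, 0.0556]
tool_rot: [180.0, -0.0, 29.5]
force: [-0.1, -0.8, -0.0]
grip_width: 0.0323
grasp_force: 19.9
```

Run:
```python
from h import *
print(env.get_obs()["tool_pos"],env.get_obs()["grip_width"],rel([.630,.0765,.15],4),rel([.56,.16,.15],15))
```

```text
[0.45248337 0.28051276 0.05562507] 0.03226733216174209 (array([ 0.2698,  1.3251, -0.4716]), array([ 1.000e-04, -1.000e-04,  2.969e-01])) (array([ 0.171 ,  0.7893, -0.4717]), array([ 1.000e-04, -1.000e-04,  1.689e-01]))
```

>>> apply_moves --pt "0 0 -0.15 0 0 0 0" --pt "0 0 -0.35 0 0 0 0" --pt "0 0 -0.5 0 0 0 0" --pt "0 0 -0.5 0 0 0 0" --pt "0.05 0.2 -0.5 0 0 0.1 0" --pt "0.1 0.4 -0.5 0 0 0.17 0" --pt "0.15 0.65 -0.5 0 0 0.17 0" --pt "0.17 0.85 -0.5 0 0 0.17 0" --pt "0.18 0.95 -0.5 0 0 0.17 0" --pt "0.18 0.95 -0.5 0 0 0.17 0"

```text
time_s: 20.45
tool_pos: [0.5783, 0.1279, 0.1541]
tool_rot: [179.8, 0.1, 14.5]
force: [-0.9, -0.4, -1.2]
grip_width: 0.0319
grasp_force: 20.0
```

Run:
```python
from h import *
a=viewer.read_camera("side")[60:260,130:410]; b=viewer.read_camera("scene")[130:330,200:480]
cv2.imwrite("pics/d1.png",np.hstack([cv2.resize(x,(400,286)) for x in(a,b)])[:,:,::-1])
print(env.get_obs()["tool_pos"],env.get_obs()["grip_width"],rel([.6305,.0765,.15],4))
```

```text
[0.57636678 0.13293303 0.15403356] 0.031794848149588925 (array([0.1893, 0.3422, 0.0196]), array([-1.000e-04,  1.700e-03,  1.264e-01]))
```

View pics/d1.png

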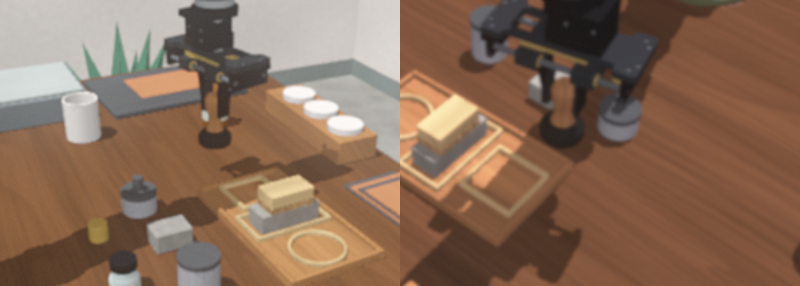

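>>> apply_moves --pt "0.1 0.2 0 0 0 0.12 0" --pt "0.19 0.34 0 0 0 0.12 0" --pt "0.19 0.34 0 0 0 0.12 0" --pt "0.19 0.34 0.15 0 0 0.12 0" --pt "0.19 0.34 0.3 0 0 0.12 0" --pt "0.19 0.34 0.36 0 0 0.12 0" --pt "0.19 0.34 0.36 0 0 0.12 0" --pt "0.19 0.34 0.36 0 0 0.12 0"

```text
time_s: 21.35
tool_pos: [0.6318, 0.0782, 0.0843]
tool_rot: [-180.0, -0.1, 4.7]
force: [-0.3, 0.4, -1.7]
grip_width: 0.0323
grasp_force: 20.0
```

Run:
```python
from h import *
print(env.get_obs()["tool_pos"],env.get_obs()["grip_width"],rel([.6305,.0765,.064],4))
```

```text
[0.63181819 0.07816439 0.08433975] 0.03234512452660987 (array([-0.0073,  0.0078,  0.1017]), array([-0.0003, -0.0006,  0.0079]))
```

>>> apply_moves --pt "-0.007 0.008 0.04 0 0 0 0" --pt "-0.007 0.008 0.08 0 0 0 0" --pt "-0.007 0.008 0.1 0 0 0 0" --pt "-0.007 0.008 0.1 0 0 0 0"

```text
time_s: 21.75
tool_pos: [0.6303, 0.0751, 0.0637]
tool_rot: [-180.0, -0.0, 4.6]
force: [-0.1, 0.2, -1.4]
grip_width: 0.0326
grasp_force: 20.0
```

>>> apply_moves --pt "0 0 0.006 0 0 0 0" --pt "0 0 0.006 0 0 0 0" --pt "0 0 0.006 0 0 0 0.65" --pt "0 0 0.006 0 0 0 0.65" --pt "0 0 0.006 0 0 0 0.65" --pt "0 0 0.006 0 0 0 0.65" --pt "0 0 -0.2 0 0 0 0.65" --pt "0 0 -0.45 0 0 0 0.7" --pt "0 0 -0.6 0 0 0 1" --pt "0 0 -0.6 0 0 0 1"

```text
time_s: 22.75
tool_pos: [0.6335, 0.0754, 0.1892]
tool_rot: [-179.9, -0.6, 4.6]
force: [0.5, -0.3, 0.5]
grip_width: 0.0695
grasp_force: 0.0
```

Run:
```python
from h import *
a=viewer.read_camera("side"); b=viewer.read_camera("scene")
k=viewer.get_calibration("scene"); k2=viewer.get_calibration("side")
# tin fit: low cylinder + knob, both cams
t=np.linspace(0,2*np.pi,24,endpoint=False)
cyl=lambda D,z0,z1: np.array([[D/2*np.cos(q),D/2*np.sin(q),z] for q in t for z in(z0,z1)])
for c,kk in(("scene",k),("side",k2)):
  for d in masks_of(c,"ink_tin")[:1]:
    print(c,d["conf"],d["location"],np.round(fit(kk,d["pixels"].astype(np.float32),cyl(.062,0,.042),(.437,.122),0.),4))
cv2.imwrite("pics/d2.png",np.hstack([cv2.resize(x,(400,286)) for x in(a[110:260,180:390],b[130:280,260:470])])[:,:,::-1])
print(env.get_obs()["tool_pos"],rel([.437,.124,.18],4))
```

```text
scene 0.89 [354.7, 211.3] [ 0.4355  0.1252 11.6267  0.8822]
side 0.73 [227.6, 200.2] [0.4364 0.1264 7.6236 0.908 ]
[0.6292999  0.07552377 0.18201473] (array([-0.9389, -0.3189,  0.0123]), array([0.0001, 0.0016, 0.0071]))
```

View pics/d2.png

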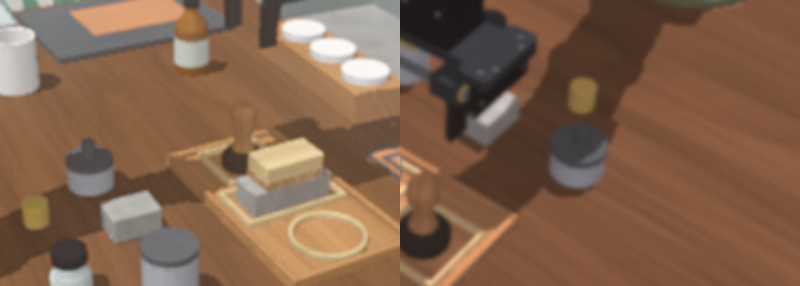

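>>> apply_moves --pt "-0.94 -0.325 0.05 0 0 0 1" --pt "-0.94 -0.325 0.05 0 0 0 1" --pt "-0.94 -0.325 0.05 0 0 0 1" --pt "-0.94 -0.325 0.05 0 0 0 1" --pt "-0.94 -0.325 0.05 0 0 0 1" --pt "-0.94 -0.325 0.15 0 0 0 1" --pt "-0.94 -0.325 0.15 0 0 0 1"

```text
time_s: 23.65
tool_pos: [0.4356, 0.1244, 0.151]
tool_rot: [179.9, 0.3, 4.6]
force: [0.5, -0.0, 0.5]
grip_width: 0.0871
grasp_force: 0.0
```

Run:
```python
from h import *
im=viewer.read_camera("wrist"); k=viewer.get_calibration("wrist"); print(proj(k,[[.437,.125,.064],[.437,.125,.04]]))
cv2.imwrite("pics/w5.png",im[120:320,120:440,::-1])
print(env.get_obs()["tool_pos"],rel([.437,.125,.043],4))
```

```text
[[279.19517311 214.64629687]
 [279.3205614  207.46858426]]
[0.43662132 0.12442648 0.15209047] (array([ 0.0039, -0.0037,  0.5454]), array([0.0013, 0.0022, 0.0068]))
```

View pics/w5.png

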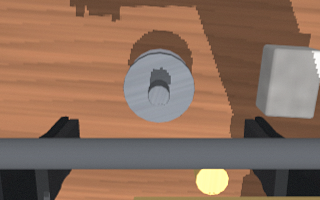

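>>> apply_moves --pt "0 0 0.2 0 0 0 1" --pt "0 0 0.4 0 0 0 1" --pt "0 0 0.52 0 0 0 1" --pt "0 0 0.535 0 0 0 1" --pt "0 0 0.535 0 0 0 0" --pt "0 0 0.535 0 0 0 0" --pt "0 0 0.535 0 0 0 0" --pt "0 0 0.535 0 0 0 0" --pt "0 0 0.535 0 0 0 0" --pt "0 0 0.535 0 0 0 0" --pt "0 0 0.535 0 0 0 0" --pt "0 0 0.535 0 0 0 0" --pt "0 0 0.535 0 0 0 0" --pt "0 0 0.535 0 0 0 0" --pt "0 0 0.535 0 0 0 0" --pt "0 0 0.535 0 0 0 0" --grip_force 30

```text
time_s: 25.3
tool_pos: [0.4375, 0.1252, 0.0465]
tool_rot: [-180.0, 0.0, 4.6]
force: [-0.1, 1.7, -1.3]
grip_width: 0.0171
grasp_force: 30.0
```

Run:
```python
from h import *
o=env.get_obs();print(o["tool_pos"],o["grip_width"],o["grasp_force"],rel([.55,-.03,.16],4),rel([.643,-.116,.16],4))
```

```text
[0.43753613 0.12522606 0.04646483] 0.017060711229111646 29.971288740634918 (array([ 0.4981,  0.8187, -0.5678]), array([-0.0001,  0.0001,  0.007 ])) (array([ 0.9271,  1.2846, -0.5679]), array([-0.0001,  0.0001,  0.007 ]))
```

>>> apply_moves --pt "0 0 0 0 0 0 0.4" --pt "0 0 0 0 0 0 0.4" --pt "0 0 0.02 0 0 0 0.4" --pt "0 0 0.02 0 0 0 0.4" --pt "0 0 0.02 0 0 0 0" --pt "0 0 0.02 0 0 0 0" --pt "0 0 0.02 0 0 0 0" --pt "0 0 0.02 0 0 0 0" --pt "0 0 0.02 0 0 0 0" --pt "0 0 0.02 0 0 0 0" --grip_force 35

```text
time_s: 26.3
tool_pos: [0.4376, 0.1253, 0.0425]
tool_rot: [-180.0, -0.0, 4.6]
force: [0.4, 1.3, -1.6]
grip_width: 0.0173
grasp_force: 35.3
```

>>> apply_moves --pt "0 0 -0.15 0 0 0 0" --pt "0 0 -0.35 0 0 0 0" --pt "0 0 -0.55 0 0 0 0" --pt "0 0 -0.6 0 0 0 0" --pt "0.1 0.2 -0.6 0 0 0 0" --pt "0.25 0.4 -0.6 0 0 0 0" --pt "0.4 0.6 -0.6 0 0 0 0" --pt "0.5 0.82 -0.6 0 0 0 0" --pt "0.5 0.82 -0.6 0 0 0 0"

```text
time_s: 27.2
tool_pos: [0.5517, -0.0391, 0.1616]
tool_rot: [179.6, 0.0, 4.0]
force: [-0.4, -0.8, -2.2]
grip_width: 0.0171
grasp_force: 35.4
```

Run:
```python
from h import *
o=env.get_obs();print(o["tool_pos"],o["grip_width"],o["grasp_force"],rel([.643,-.116,.16],4))
```

```text
[ 0.55167634 -0.03914059  0.16157589] 0.01705661294537568 35.35749179776758 (array([0.4287, 0.4151, 0.0108]), array([ 0.005 ,  0.0002, -0.    ]))
```

>>> apply_moves --pt "0.1 0.2 0 0 0 0 0" --pt "0.25 0.41 0 0 0 0 0" --pt "0.42 0.41 0 0 0 0 0" --pt "0.42 0.41 0 0 0 0 0" --pt "0.42 0.41 0.15 0 0 0 0" --pt "0.42 0.41 0.3 0 0 0 0" --pt "0.42 0.41 0.45 0 0 0 0" --pt "0.42 0.41 0.45 0 0 0 0" --pt "0.42 0.41 0.45 0 0 0 0"

```text
time_s: 28.1
tool_pos: [0.6399, -0.1048, 0.0719]
tool_rot: [-180.0, 0.1, 4.6]
force: [1.1, -0.3, -2.1]
grip_width: 0.0169
grasp_force: 35.4
```

Run:
```python
from h import *
o=env.get_obs();print(o["tool_pos"],o["grip_width"],o["grasp_force"],rel([.643,-.116,.051],4))
a=viewer.read_camera("side"); b=viewer.read_camera("scene")
cv2.imwrite("pics/t1.png",np.hstack([cv2.resize(x,(400,286)) for x in(a[130:280,230:440],b[130:280,140:350])])[:,:,::-1])
```

```text
[ 0.63988017 -0.10483446  0.07194555] 0.01687671055557324 35.40566914714873 (array([0.0113, 0.0569, 0.1047]), array([-0.0001,  0.0014,  0.0072]))
```

View pics/t1.png

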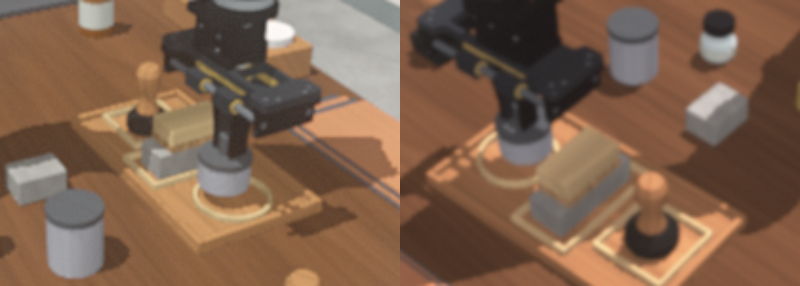

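>>> apply_moves --pt "0.01 0.055 0 0 0 0 0" --pt "0.01 0.055 0 0 0 0 0" --pt "0.01 0.055 0.04 0 0 0 0" --pt "0.01 0.055 0.08 0 0 0 0" --pt "0.01 0.055 0.103 0 0 0 0" --pt "0.01 0.055 0.103 0 0 0 0"

```text
time_s: 28.8
tool_pos: [0.6432, -0.1157, 0.051]
tool_rot: [-180.0, 0.1, 4.6]
force: [-0.5, -0.2, -2.9]
grip_width: 0.017
grasp_force: 35.4
```

>>> apply_moves --pt "0 0 0.006 0 0 0 0" --pt "0 0 0.006 0 0 0 0" --pt "0 0 0.006 0 0 0 0.5" --pt "0 0 0.006 0 0 0 0.5" --pt "0 0 0.006 0 0 0 0.5" --pt "0 0 0.006 0 0 0 0.5" --pt "0 0 -0.2 0 0 0 0.5" --pt "0 0 -0.45 0 0 0 0.5" --pt "0 0 -0.7 0 0 0 0.5" --pt "0 0 -0.95 0 0 0 0.5" --pt "-0.5 0 -0.95 0 0 0 0.5" --pt "-0.6 0 -0.95 0 0 0 0.5" --pt "-0.6 0 -0.95 0 0 0 0.5"

```text
time_s: 30.1
tool_pos: [0.5204, -0.1276, 0.2418]
tool_rot: [-179.9, 0.1, 4.4]
force: [0.6, -0.2, 0.4]
grip_width: 0.0436
grasp_force: 0.0
```

Run:
```python
from h import *
o=env.get_obs();print(o["tool_pos"],o["grip_width"],o["time_s"])
a=viewer.read_camera("side"); b=viewer.read_camera("scene")
t=np.linspace(0,2*np.pi,24,endpoint=False)
cyl=lambda D,z0,z1: np.array([[D/2*np.cos(q),D/2*np.sin(q),z] for q in t for z in(z0,z1)])
for c in("scene","side"):
  k=viewer.get_calibration(c)
  for n,s,x0,y in(("ink_tin",cyl(.062,.008,.05),(.643,-.116),0.),("block",box(.08,.045,.032)+[0,0,.042],(.637,-.02),.07),("stone",box(.11,.045,.034)+[0,0,.008],(.637,-.02),.07)):
    for d in masks_of(c,n)[:1]: print(c,n,round(d["conf"],2),np.round(fit(k,d["pixels"].astype(np.float32),s,x0,y),4))
  print(c,"dabber foot px expected",proj(k,[[.63,.0765,.008]]))
cv2.imwrite("pics/t2.png",np.hstack([cv2.resize(x,(400,286)) for x in(a[130:280,230:440],b[130:280,140:350])])[:,:,::-1])
```

```text
[ 0.52036399 -0.12763541  0.2418315 ] 0.04362128341100543 30.1
scene ink_tin 0.55 [ 0.6412 -0.1166  0.2192  0.9213]
scene block 0.76 [ 0.6393 -0.0199  3.2714  0.9517]
scene stone 0.67 [ 0.6376 -0.0197  5.929   0.4381]
scene dabber foot px expected [[272.30213463 255.49383801]]
side ink_tin 0.74 [ 0.6415 -0.1161  5.6159  0.9216]
side block 0.64 [5.812000e-01 7.000000e-03 1.592221e+02 1.431000e-01]
side stone 0.87 [ 0.638  -0.0214  5.7352  0.5486]
side dabber foot px expected [[306.36174779 195.97629969]]
```

View pics/t2.png

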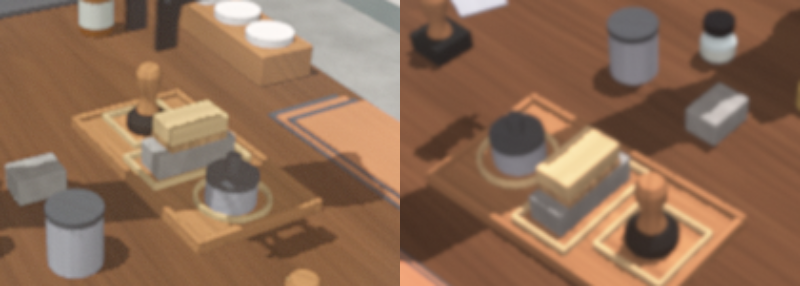

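```bash
python3 -c "
from cell import env
print(env.sign_off())"
```

```text
the job is handed in; nothing more can be done
None
```

The job is handed in at about 30 s: in the last pictures the tin sits in the round bay, the dabber upright in the square bay, and the stone in the long bay with the block on top, cork side down. The look-alikes stand where they were; the sign-off returned no verdict.

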